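# Clear a manifold cavity of its worn insert and seat a new cartridge

## Task

One worn insert was never drawn when this manifold was stripped, and it still sits down one of the two slanting cavities: feel down the cavities to find it, draw it out by its stub and put it in the yellow scrap bin. Then gently lower the new cartridge, without dropping it, into the cavity with the blue rim until its flange sits flat on the manifold's face, and let go; do not disturb the grease pot, the carton or the marker.

Things in the scene. Friction and masses are not known exactly. Their poses are not given: they have to be found in the camera images.
- manifold: Fixed aluminium block on a grey stand, 118 x 226 mm face, 56 mm thick, with two round blind cavities. Its face leans 28 degrees from level, towards the robot's right, its middle 0.1 m over the bench. Origin: centre of the underside. z: square to the face, out of the cavities (up and to the robot's right); y: level along the face, from the plain cavity to the blue one; x: up the slope.
- blue_cavity (a point): Centre of the mouth of the cavity with the blue painted rim, in the manifold's face; axes as the manifold's. Both cavities are 84 mm across and 48 mm deep, square to the face. In one of them, either one, lies the worn insert; in the other only a thin black backing disc (80 mm across, 4 mm thick) that belongs there and is not in the cartridge's way. Poses of these two are not reported.
- plain_cavity (a point): Centre of the mouth of the unpainted cavity, 112 mm from the blue one, otherwise alike. The worn insert: dark steel, loose, 0.32 kg, a disc 79 mm across and 10 mm thick flat on the cavity's floor, with a round stub 20 mm across on its centre whose top stands 36 mm over that floor, so 12 mm below the face. It may sit up to 3 mm off the cavity's axis.
- cartridge: New steel cartridge, loose, about 0.45 kg, standing upright on the bench. Origin: centre of its underside, z up its axis. From below: sleeve 80 mm across, 36 mm long, its first 12 mm tapering to 68 mm; round flange 100 mm across from 36 to 46 mm; round neck 38 mm across, to be gripped, from 49 to 92 mm. Any turn about its axis is right.
- flange (a point): Centre of the underside of the cartridge's flange, 36 mm over the cartridge's origin; same axes.
- scrap_bin: Yellow plastic bin, fixed, empty, open on top, a grey rubber mat on its floor (mat's top 7 mm over the bench); origin: centre of its underside, 169 mm along its x, 138 mm along its y, 62 mm high (27 mm at its -x side); walls 3 mm.
- grease_pot: Grease pot with green lid, 63 mm across, 54 mm high, a bystander; origin: centre of its underside.
- kit_box: Small white bearing carton lying flat, 86 mm along its x, 105 mm along its y, 26 mm high, a bystander; origin: centre of its underside.
- marker: Black and white paint marker lying flat, 123 mm along its y, 12 mm thick, a bystander; origin: middle of its underside.

How it is judged:
On the way, in this order (a step that is already met when the one before it is completed fails the run):
1. the fingers are down a cavity and feel something there ((distance between the grasp point and blue_cavity below 0.04 m or distance between the grasp point and plain_cavity below 0.04 m) and contact force between the fingers and anything else above 0.5 N), for 0.02 s.
2. the worn insert lies in the scrap bin (the bin carries its weight) (contact force between scrap_bin and anything else above 2 N), for 0.2 s.
3. the cartridge is lowered in the grip down the blue cavity until its flange is within 5 mm of the face (contact force between the fingers and cartridge above 1 N and distance between flange and blue_cavity below 0.006 m and z of flange in the frame of blue_cavity below 0.005 m), for 0.05 s.
At the end, for the whole second after the job is handed in: The cartridge is released and at rest fully home in the blue cavity: flange within 2 mm of the manifold's face, within 5 mm of the cavity's centre, square to it within 2.3 degrees; the worn insert, and nothing else, lies in the scrap bin (the bin carries 2 to 4.5 N) (z of flange in the frame of blue_cavity below 0.002 m and distance between flange and blue_cavity below 0.005 m and angle between the z axis of cartridge and the z axis of blue_cavity, either way round below 0.04 rad and linear speed of cartridge below 0.01 m/s and contact force between scrap_bin and anything else between 2 and 4.5 N); the robot touches nothing.
It fails at once if the grease pot, the carton or the marker is moved by more than 20 mm (distance of any of grease_pot, kit_box, marker from where it was at the start of the episode above 0.02 m).
It fails at once if the cartridge is pressed on the manifold with more than 80 N (contact force between cartridge and manifold above 80 N).
It also fails if it takes over 70 s, if anything falls off the work surface, if the arm or the gripper's body presses on something with over 40 N, if the wrist force passes 120 N, or if a joint passes its speed limit or range.

## Robot

A 7-joint arm with a two-finger parallel gripper is mounted at the origin on a cart in front of the work surface, level with it; the furniture and walls round the work are solid. World frame = base frame: x ahead of the robot, y to its left, z up, the work surface at z = 0. Lengths are in m, angles in rad, forces in N, time in s.
With the tool pointing down it reaches from about 0.4 to 0.9 m from the base axis. Payload 5.5 kg.
Tool frame: the origin (TCP) lies between the finger pads; the fingertips stand r.nose_length ahead of it and the grasp point (between the pads) lies 3 mm ahead of it (r.nose_length is the distance from the TCP to the fingertips, in m); z points along the fingers, y is the line along which they close (so a half turn about z gives the same grasp; the last joint's range is limited). The gripper opens to 92 mm and grips with 3 to 60 N. Pads are 19 mm wide; open, the fingers measure 130 mm over their backs; the gripper's body (75 mm by 190 mm) begins 47 mm behind the grasp point.
Start: joints at [1.568, 0.501, -0.427, 1.55, 0.221, 1.138, -0.21], TCP at [0.171, -0.627, 0.249] pointing down, gripper open.
Joint ranges: [-2.88, 2.88], [-0.31, 2.03], [-1.54, 1.56], [0.2, 2.42], [-1.41, 4.55], [0.19, 2.02], [-2.57, 2.57]. Speed limits (rad/s): [2.57, 2.57, 3.14, 3.14, 3.14, 3.14, 3.14].

## Interface

Orientations are given as a rotation vector (axis times angle).
In Python, from plant import r, cams gives the robot as it stands.
- The arm moves only by the tool carry_out, never from a script. Its argument "targets" is a list of rows, each an object with "fingers": the finger opening in mm, from 0 to 91.8; "slide": the shift along the tool's x, y, z in mm, a list of three; "yaw": the turn about the tool's z in rad. A call has 1 to 10 rows; each row is the pose to reach, as a shift and turn from the pose commanded when the call began, along the tool's axes at that moment; what a row does not reach only later rows make up. A row lasts 1/10 s, in which the tool goes at most 50 mm and 8.59 degrees, less where a joint would pass 70% of its speed; a pose out of reach is approached as far as the arm can. A call with a gripper value outside its range is refused whole. The fingers move at their own pace and stop on an object; "grip_force" is the grip in N (left out, the last holds). Time passes only in rows, so rows that repeat a pose let the fingers close. It gives the time, the measured TCP pose, the force, the opening and the grip force at its end, in the units of the state.
- r.observe(): the state, without advancing time (a new reading comes with each control period).
- cams.get_image(name): name is "scene" or "top"; returns a dict with "color" (480x640x3 uint8, red, green, blue), "mtx" (3x3 intrinsics, pixels), "R" (3x3) and "t" (3): a world point X has camera coordinates R X + t. Camera axes: x right, y down, z forward; pixel columns grow to the right and rows downward; lengths in m; the calibration is good to about 2 mm. A picture is of the moment at which its call begins. There is no depth.
- r.job_done(): hands the job in; it is judged then, once.
The state is a dict: "time": time; "qpos": joint angles; "joint_velocities": joint speeds; "joint_torque": joint torques, N m; "eef_pos": TCP position; "orientation": TCP orientation; "force": force on the tool from outside, world axes, zero at the start; "wrist_torque": the same for the moment, N m; "opening": finger opening in m; "grip_force": force on a finger pad.
Only numpy, scipy, OpenCV 4.12 (cv2) and the standard library are available. Lean on these libraries where they do the work, as an engineer would, in place of code of your own. Each camera call takes 0.05 s, during which the arm holds its last target. There are 200 camera calls.

## Working session

There is one attempt and no reset: what is moved stays moved. The work goes in short steps, Python scripts to look and compute and a tool call to move; the robot and the scene stay as the last step left them, time stands still between calls to the robot, and variables do not carry over. Pictures are saved under pics/ and viewed, at most 10 in all, crops included, and the job is handed in when it is done.

Besides the shell and the picture viewer there is one more tool, called as name(argument=value, ...) on one line, values as JSON. carry_out: Moves the arm, as the interface text tells. Its arguments: {"type":"object","properties":{"targets":{"type":"array"},"grip_force":{"type":"number"}},"required":["targets"]}

```bash
ls; mkdir -p pics; python3 - <<'E'
from plant import r,cams
import cv2,json
s=r.observe();print({k:(v if not hasattr(v,'round') else v) for k,v in s.items()},r.nose_length)
for n in("scene","top"):
    i=cams.get_image(n);cv2.imwrite(f"pics/{n}0.png",i["color"][:,:,::-1]);print(n,i["mtx"],i["R"],i["t"])
E
```

```text
pics
{'time': 0.0, 'qpos': array([ 1.56816197,  0.50184458, -0.42678609,  1.55146442,  0.2208098 ,
        1.13828533, -0.21028306]), 'joint_velocities': array([-0.0007853 ,  0.00191972, -0.00086136, -0.0002553 , -0.00119142,
       -0.00024289,  0.00062304]), 'joint_torque': array([-3.02863291e-04, -5.66584790e+01, -5.81614047e+00, -2.79108489e+01,
       -6.86477940e-02,  3.08263768e-02,  2.04216299e-04]), 'eef_pos': array([ 0.17054186, -0.62654222,  0.24767391]), 'orientation': array([-3.11195113e+00, -4.16202634e-01,  3.17628484e-04]), 'force': array([0.108309  , 0.00314807, 0.22559703]), 'wrist_torque': array([0.04366724, 0.00342159, 0.0196931 ]), 'grip_force': 0.0, 'opening': 0.09188562427010899} 0.022
scene [[443.41329501   0.         313.77064398]
 [  0.         443.41329501 235.79631899]
 [  0.           0.           1.        ]] [[-0.58120897 -0.81369698 -0.00966254]
 [-0.62101148  0.45118801 -0.64091663]
 [ 0.52587155 -0.36650595 -0.76754968]] [0.32210415 0.4110839  0.79989437]
top [[543.08899515   0.         315.50202404]
 [  0.         543.08899515 235.09365501]
 [  0.           0.           1.        ]] [[-0.00994166 -0.99976667  0.01917748]
 [-0.9913127   0.00733859 -0.13132124]
 [ 0.13114986 -0.02031643 -0.99115436]] [-0.0407689   0.57039262  1.45123836]
```

View pics/scene0.png

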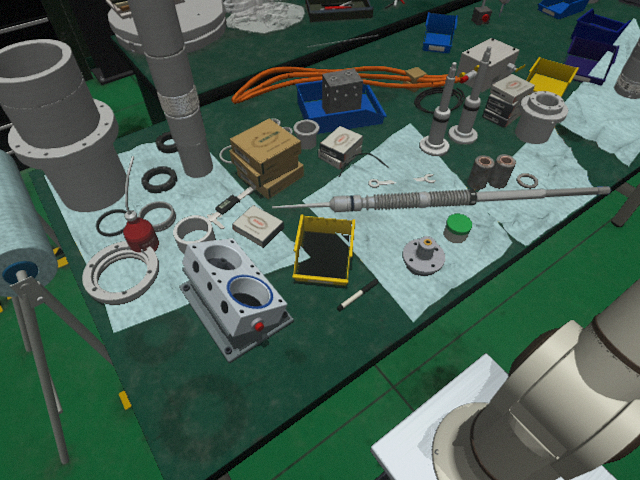

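View pics/top0.png

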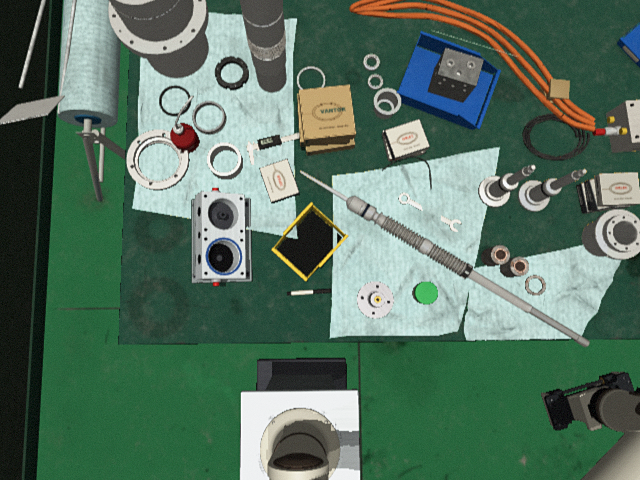

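```bash
python3 - <<'E'
import cv2,numpy as np
a=cv2.imread("pics/top0.png");b=cv2.imread("pics/scene0.png")
z=lambda im,x,y,w,h,f:cv2.resize(im[y:y+h,x:x+w],None,fx=f,fy=f,interpolation=cv2.INTER_CUBIC)
cv2.imwrite("pics/c1.png",np.vstack([z(a,180,180,200,140,4)]))
cv2.imwrite("pics/c2.png",z(b,170,210,200,150,4))
E
```

```text
(no output)
```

View pics/c1.png

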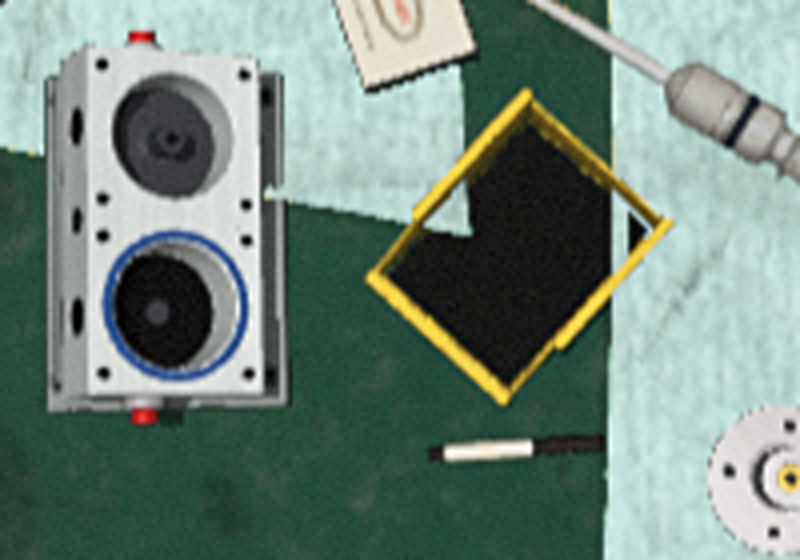

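View pics/c2.png

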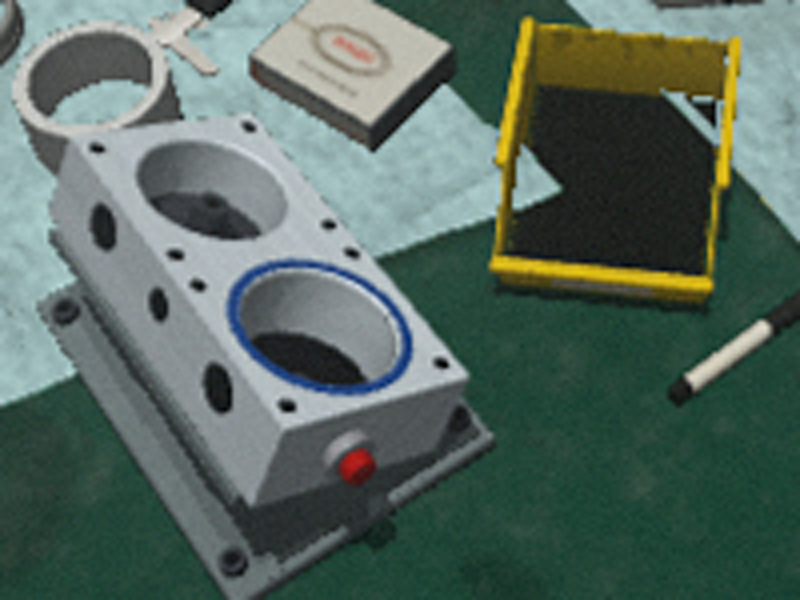

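```bash
cat > h.py <<'E'
import numpy as np
from scipy.optimize import least_squares
from scipy.spatial.transform import Rotation as Ro
C={"scene":(np.array([[443.41329501,0,313.77064398],[0,443.41329501,235.79631899],[0,0,1]]),np.array([[-0.58120897,-0.81369698,-0.00966254],[-0.62101148,0.45118801,-0.64091663],[0.52587155,-0.36650595,-0.76754968]]),np.array([0.32210415,0.4110839,0.79989437])),
"top":(np.array([[543.08899515,0,315.50202404],[0,543.08899515,235.09365501],[0,0,1]]),np.array([[-0.00994166,-0.99976667,0.01917748],[-0.9913127,0.00733859,-0.13132124],[0.13114986,-0.02031643,-0.99115436]]),np.array([-0.0407689,0.57039262,1.45123836]))}
def proj(c,X):
    K,R,t=C[c];p=K@(R@np.asarray(X)+t);return p[:2]/p[2]
def onz(c,uv,z):
    K,R,t=C[c];d=R.T@np.linalg.solve(K,[*uv,1]);o=-R.T@t;return o+d*(z-o[2])/d[2]
E
python3 - <<'E'
from h import *
import cv2
q=lambda x,y,x0,y0:np.array([(x+.5)/4-.5+x0,(y+.5)/4-.5+y0])
ob=[("top",-1,q(173,136,180,180)),("top",1,q(175.5,305,180,180)),("scene",-1,q(212,190,170,210)),("scene",1,q(319.5,326,170,210))]
a=np.radians(28)
def M(yaw):
    y=np.array([np.cos(yaw),np.sin(yaw),0]);u=np.array([y[1],-y[0],0])  # u: level, downhill
    if u[1]>0:u=-u
    z=u*np.sin(a)+np.array([0,0,np.cos(a)]);return np.c_[np.cross(y,z),y,z]
f=lambda p:np.concatenate([proj(c,np.array([p[0],p[1],p[3]])+s*.056*M(p[2])[:,1])-o for c,s,o in ob]+[[(p[3]-.1)*500]])
s=least_squares(f,[.6,.15,np.pi,.1]);print(s.x,s.fun.round(2))
R=M(s.x[2]);c=s.x[[0,1,3]]
print("plain",c-.056*R[:,1],"blue",c+.056*R[:,1]);print(R)
# bin top corners (top image crop): back (528,92) right(670,222) are high? left(375,275) front(505,402)
for n,uv in dict(back=(528,92),right=(670,222),left=(372,278),front=(505,402)).items():
    print(n,[onz("top",q(*uv,180,180),z)[:2].round(3) for z in(.062,.027)])
for n,uv in dict(a=(528,20),b=(738,40),c=(493,268),d=(710,298)).items():
    print("sc",n,[onz("scene",q(*uv,170,210),z)[:2].round(3) for z in(.062,.027)])
i=cv2.imread("pics/top0.png")[270:330,340:450];j=cv2.imread("pics/scene0.png")[205:285,390:490]
cv2.imwrite("pics/c3.png",np.vstack([cv2.resize(i,None,fx=5,fy=5,interpolation=2),cv2.resize(j,(550,300),interpolation=2) if 0 else cv2.resize(j[15:75,:110],None,fx=5,fy=5,interpolation=2).repeat(1,0)[:, :550] if j.shape[1]>=110 else cv2.copyMakeBorder(cv2.resize(j[20:80],None,fx=5,fy=5,interpolation=2),0,0,0,50,0)]))
E
```

```text
[0.56621354 0.19563894 3.17085798 0.10168185] [ 0.5  -0.7   0.61 -0.55 -0.11  0.71 -0.04  0.92  0.84]
plain [0.62218956 0.19727756 0.10168185] blue [0.51023752 0.19400032 0.10168185]
[[-0.02583606 -0.9995718   0.01373728]
 [ 0.88256952 -0.02926115 -0.46927054]
 [ 0.46947156  0.          0.88294759]]
back [array([ 0.656, -0.036]), array([ 0.663, -0.036])]
right [array([ 0.566, -0.131]), array([ 0.571, -0.133])]
left [array([0.53, 0.07]), array([0.533, 0.072])]
front [array([ 0.446, -0.018]), array([ 0.448, -0.018])]
sc a [array([ 0.657, -0.037]), array([ 0.684, -0.054])]
sc b [array([ 0.566, -0.132]), array([ 0.59 , -0.154])]
sc c [array([0.513, 0.086]), array([0.534, 0.074])]
sc d [array([0.427, 0.   ]), array([ 0.444, -0.016])]
```

View pics/c3.png

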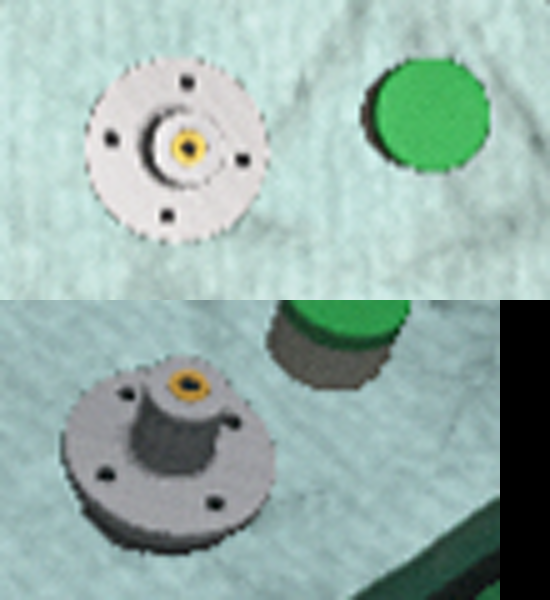

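```bash
cat >> h.py <<'E'
PL=np.array([.6222,.1973,.1017]);BL=np.array([.5102,.1940,.1017])
MR=np.array([[-.02584,-.99957,.01374],[.88257,-.02926,-.46927],[.46947,0,.88295]])
def go(p,ang=None,tcp=True,s=None):
    "slide/yaw for tool to GRASP point p (tcp = 3mm behind), tool y along world angle ang (deg)"
    from plant import r
    s=s or r.observe();R=Ro.from_rotvec(s["orientation"]).as_matrix()
    d=R.T@(np.asarray(p)+[0,0,.003]-s["eef_pos"])*1e3
    a=np.degrees(np.arctan2(R[1,1],R[0,1]))
    y=None if ang is None else -np.radians((ang-a+90)%180-90)
    return "slide",d.round(1).tolist(),"yaw",y
def st():
    from plant import r
    s=r.observe();R=Ro.from_rotvec(s["orientation"]).as_matrix()
    print("t",round(s["time"],2),"grasp",(s["eef_pos"]-[0,0,.003]).round(4),"yang",np.degrees(np.arctan2(R[1,1],R[0,1])).round(2),"zax",R[:,2].round(3),"F",s["force"].round(1),"open",round(s["opening"]*1e3,1),"grip",round(s["grip_force"],1),"q",s["qpos"].round(2))
E
python3 - <<'E'
from h import *
t=lambda x,y:((x+.5)/5-.5+340,(y+.5)/5-.5+270)
s=lambda x,y:((x+.5)/5-.5+390,(y-300+.5)/5-.5+225)
print("flange top",onz("top",t(177,150),.046),"neck",onz("top",t(188,149),.092))
print("sc flange",onz("scene",s(170,452),.046),"neck",onz("scene",s(189,385),.092),"pot",onz("top",t(432,115),.054))
print(go([.5,-.25,.27],1.7)); st()
print("plain above",PL+.06*MR[:,2], "at stub",PL-.015*MR[:,2])
E
```

```text
flange top [ 0.3926994  -0.20392975  0.046     ] neck [ 0.39259749 -0.2037846   0.092     ]
sc flange [ 0.39326837 -0.20405822  0.046     ] neck [ 0.39545637 -0.20673799  0.092     ] pot [ 0.40993658 -0.34061708  0.054     ]
('slide', [416.8, -276.9, -24.7], 'yaw', np.float64(-1.3346004255097452))
t 0.1 grasp [ 0.1705 -0.6266  0.2448] yang -74.77 zax [-0.     0.002 -1.   ] F [0.6 0.2 0.4] open 91.6 grip 0.0 q [ 1.57  0.5  -0.43  1.55  0.22  1.14 -0.21]
plain above [0.6230244 0.1691438 0.154677 ] at stub [0.6219939  0.20433905 0.08845575]
```

carry_out(targets=[{"fingers": 45, "slide": [417, -277, -25], "yaw": -1.335}, {"fingers": 45, "slide": [417, -277, -25], "yaw": -1.335}, {"fingers": 45, "slide": [417, -277, -25], "yaw": -1.335}, {"fingers": 45, "slide": [417, -277, -25], "yaw": -1.335}, {"fingers": 45, "slide": [417, -277, -25], "yaw": -1.335}, {"fingers": 45, "slide": [417, -277, -25], "yaw": -1.335}, {"fingers": 45, "slide": [417, -277, -25], "yaw": -1.335}, {"fingers": 45, "slide": [417, -277, -25], "yaw": -1.335}, {"fingers": 45, "slide": [417, -277, -25], "yaw": -1.335}, {"fingers": 45, "slide": [417, -277, -25], "yaw": -1.335}], grip_force=30)

```text
time: 1.1
eef_pos: [0.5001, -0.2499, 0.2735]
orientation: [-2.184, -2.258, 0.0]
force: [-0.0, -0.8, -0.6]
opening: 0.0451
grip_force: 0.0
```

```bash
python3 -c "
from h import *
st();print(go([.623,.19,.22],1.7))"
```

```text
t 1.1 grasp [ 0.5001 -0.2499  0.2705] yang 1.9 zax [-0.  0. -1.] F [-0.  -0.8 -0.6] open 45.1 grip 0.0 q [ 1.1   0.4  -0.87  1.75  0.34  1.15  0.16]
('slide', [435.6, 137.4, 50.5], 'yaw', np.float64(0.0035146032993493372))
```

carry_out(targets=[{"fingers": 40, "slide": [436, 137, 0], "yaw": 0.003}, {"fingers": 40, "slide": [436, 137, 20], "yaw": 0.003}, {"fingers": 40, "slide": [436, 137, 50], "yaw": 0.003}, {"fingers": 40, "slide": [436, 137, 50], "yaw": 0.003}, {"fingers": 40, "slide": [436, 137, 50], "yaw": 0.003}, {"fingers": 40, "slide": [436, 137, 50], "yaw": 0.003}, {"fingers": 40, "slide": [436, 137, 50], "yaw": 0.003}, {"fingers": 40, "slide": [436, 137, 50], "yaw": 0.003}, {"fingers": 40, "slide": [436, 137, 50], "yaw": 0.003}, {"fingers": 40, "slide": [436, 137, 50], "yaw": 0.003}])

```text
time: 2.1
eef_pos: [0.6217, 0.1969, 0.2228]
orientation: [-2.178, -2.257, -0.004]
force: [0.1, 0.5, 0.3]
opening: 0.0401
grip_force: 0.0
```

```bash
python3 -c "
from h import *
from plant import cams
import cv2
st();print(go(PL+.045*MR[:,2],1.7));print(go(PL-.012*MR[:,2],1.7));print(go(PL-.015*MR[:,2],1.7))
i=cams.get_image('scene')['color'][:,:,::-1];cv2.imwrite('pics/s1.png',cv2.resize(i[130:350,130:400],None,fx=2.7,fy=2.7,interpolation=2))
"
```

```text
t 2.1 grasp [0.6217 0.1969 0.2198] yang 2.04 zax [-0.002  0.005 -1.   ] F [0.1 0.5 0.3] open 40.1 grip 0.0 q [ 0.23  0.64 -0.85  1.56  0.5   1.17 -0.68]
('slide', [-21.1, 0.5, 78.2], 'yaw', np.float64(0.005985190678295355))
('slide', [5.4, 0.7, 128.7], 'yaw', np.float64(0.005985190678295355))
('slide', [6.8, 0.7, 131.4], 'yaw', np.float64(0.005985190678295355))
```

View pics/s1.png

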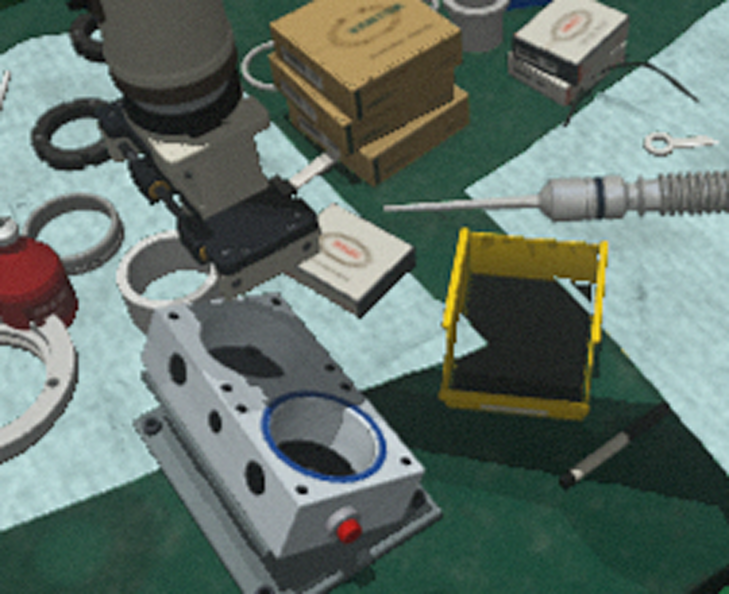

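carry_out(targets=[{"fingers": 40, "slide": [-14, 0, 40], "yaw": 0.003}, {"fingers": 40, "slide": [-14, 0, 78], "yaw": 0.003}, {"fingers": 40, "slide": [-14, 0, 78], "yaw": 0.003}, {"fingers": 40, "slide": [-14, 0, 78], "yaw": 0.003}, {"fingers": 40, "slide": [-14, 0, 78], "yaw": 0.003}, {"fingers": 40, "slide": [-14, 0, 78], "yaw": 0.003}])

```text
time: 2.75
eef_pos: [0.6251, 0.1752, 0.1482]
orientation: [2.194, 2.246, 0.005]
force: [-0.7, -0.0, -1.0]
opening: 0.0398
grip_force: 0.0
```

```bash
python3 -c "
from h import *
st();print(go(PL+.045*MR[:,2],1.7));print(go(PL-.008*MR[:,2],1.7));print(go(PL-.015*MR[:,2],1.7))
"
```

```text
t 2.75 grasp [0.6251 0.1752 0.1452] yang 1.37 zax [ 0.004  0.001 -1.   ] F [-0.7 -0.  -1. ] open 39.8 grip 0.0 q [ 0.23  0.71 -0.79  1.63  0.57  1.04 -0.71]
('slide', [1.0, -2.3, 3.8], 'yaw', np.float64(-0.00583157725572039))
('slide', [25.9, -2.6, 50.6], 'yaw', np.float64(-0.00583157725572039))
('slide', [29.1, -2.6, 56.8], 'yaw', np.float64(-0.00583157725572039))
```

carry_out(targets=[{"fingers": 31, "slide": [1, -2, 5], "yaw": -0.005}, {"fingers": 31, "slide": [6, -2, 14], "yaw": -0.005}, {"fingers": 31, "slide": [11, -2, 23], "yaw": -0.005}, {"fingers": 31, "slide": [16, -2, 32], "yaw": -0.005}, {"fingers": 31, "slide": [21, -2, 41], "yaw": -0.005}, {"fingers": 31, "slide": [26, -2, 50], "yaw": -0.005}, {"fingers": 31, "slide": [26, -2, 50], "yaw": -0.005}, {"fingers": 31, "slide": [26, -2, 50], "yaw": -0.005}])

```text
time: 3.55
eef_pos: [0.6209, 0.2009, 0.0953]
orientation: [-2.188, -2.254, 0.001]
force: [0.4, 0.1, 0.1]
opening: 0.0312
grip_force: 0.0
```

```bash
python3 -c "
from h import *
st();print(go(PL-.014*MR[:,2],1.7))
"
```

```text
t 3.55 grasp [0.6209 0.2009 0.0923] yang 1.69 zax [-0.001  0.    -1.   ] F [0.4 0.1 0.1] open 31.2 grip 0.0 q [ 0.16  0.78 -0.75  1.64  0.62  0.98 -0.78]
('slide', [2.9, 1.2, 3.0], 'yaw', np.float64(-0.00023693171356562175))
```

carry_out(targets=[{"fingers": 31, "slide": [2, 1, 2], "yaw": 0}, {"fingers": 31, "slide": [3, 1, 4], "yaw": 0}, {"fingers": 10, "slide": [3, 1, 4], "yaw": 0}, {"fingers": 5, "slide": [3, 1, 4], "yaw": 0}, {"fingers": 5, "slide": [3, 1, 4], "yaw": 0}, {"fingers": 5, "slide": [3, 1, 4], "yaw": 0}])

```text
time: 4.15
eef_pos: [0.6206, 0.2011, 0.0939]
orientation: [2.189, 2.25, -0.009]
force: [-11.7, -9.1, 21.2]
opening: 0.0189
grip_force: 46.4
```

```bash
python3 -c "
from h import *
st();print(go(PL-.014*MR[:,2],1.7))
"
```

```text
t 4.15 grasp [0.6206 0.2011 0.0909] yang 1.58 zax [-0.003 -0.006 -1.   ] F [-11.7  -9.1  21.2] open 18.9 grip 46.4 q [ 0.16  0.78 -0.75  1.64  0.62  0.98 -0.78]
('slide', [2.7, 1.5, 1.6], 'yaw', np.float64(-0.002173122235232555))
```

carry_out(targets=[{"fingers": 5, "slide": [-1, 0, -3], "yaw": 0}, {"fingers": 5, "slide": [-3.5, 0, -7], "yaw": 0}, {"fingers": 5, "slide": [-7, 0, -13], "yaw": 0}, {"fingers": 5, "slide": [-12, 0, -22], "yaw": 0}, {"fingers": 5, "slide": [-16.5, 0, -31], "yaw": 0}, {"fingers": 5, "slide": [-21, 0, -40], "yaw": 0}, {"fingers": 5, "slide": [-26, 0, -49], "yaw": 0}, {"fingers": 5, "slide": [-31, 0, -58], "yaw": 0}, {"fingers": 5, "slide": [-36, 0, -90], "yaw": 0}, {"fingers": 5, "slide": [-36, 0, -110], "yaw": 0}], grip_force=40)

```text
time: 5.15
eef_pos: [0.6237, 0.1665, 0.2037]
orientation: [2.19, 2.251, 0.001]
force: [0.9, 1.2, -3.4]
opening: 0.0188
grip_force: 53.2
```

```bash
python3 -c "
from h import *
from plant import cams
import cv2
st();print(go([.551,-.028,.2],1.7))
i=cams.get_image('scene')['color'][:,:,::-1];cv2.imwrite('pics/s2.png',cv2.resize(i[130:350,130:400],None,fx=2.7,fy=2.7,interpolation=2))
"
```

```text
t 5.15 grasp [0.6237 0.1665 0.2007] yang 1.59 zax [ 0.001 -0.    -1.   ] F [ 0.9  1.2 -3.4] open 18.8 grip 53.2 q [ 0.27  0.65 -0.83  1.6   0.52  1.13 -0.66]
('slide', [-192.4, -78.1, 0.6], 'yaw', np.float64(-0.001833184113972359))
```

View pics/s2.png

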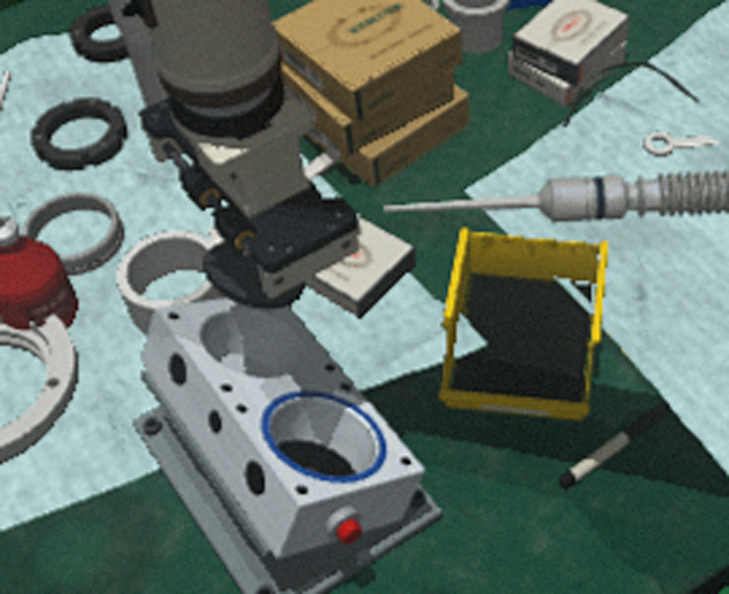

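carry_out(targets=[{"fingers": 5, "slide": [-50, -20, 0], "yaw": 0}, {"fingers": 5, "slide": [-100, -40, 0], "yaw": 0}, {"fingers": 5, "slide": [-150, -60, 20], "yaw": 0}, {"fingers": 5, "slide": [-203, -78, 50], "yaw": 0}, {"fingers": 5, "slide": [-203, -78, 80], "yaw": 0}, {"fingers": 5, "slide": [-203, -78, 110], "yaw": 0}, {"fingers": 5, "slide": [-203, -78, 120], "yaw": 0}, {"fingers": 5, "slide": [-203, -78, 120], "yaw": 0}, {"fingers": 5, "slide": [-203, -78, 120], "yaw": 0}])

```text
time: 6.1
eef_pos: [0.5524, -0.0359, 0.083]
orientation: [2.186, 2.255, 0.004]
force: [-0.4, 0.1, -2.7]
opening: 0.0184
grip_force: 52.5
```

```bash
python3 -c "
from h import *
st();print(go([.551,-.039,.06],1.7))
"
```

```text
t 6.1 grasp [ 0.5524 -0.0359  0.08  ] yang 1.79 zax [ 0.002  0.001 -1.   ] F [-0.4  0.1 -2.7] open 18.4 grip 52.5 q [ 0.6   0.65 -0.76  1.91  0.61  0.82 -0.45]
('slide', [-3.1, -1.5, 20.0], 'yaw', np.float64(0.0015020123105462832))
```

carry_out(targets=[{"fingers": 5, "slide": [0, 0, 7], "yaw": 0}, {"fingers": 5, "slide": [0, 0, 14], "yaw": 0}, {"fingers": 5, "slide": [0, 0, 20], "yaw": 0}, {"fingers": 5, "slide": [0, 0, 22], "yaw": 0}, {"fingers": 5, "slide": [0, 0, 22], "yaw": 0}])

```text
time: 6.6
eef_pos: [0.5507, -0.0375, 0.0593]
orientation: [-2.188, -2.253, 0.001]
force: [-0.3, -0.2, -2.4]
opening: 0.019
grip_force: 52.5
```

```bash
python3 -c "
from h import *
st()
"
```

```text
t 6.6 grasp [ 0.5507 -0.0375  0.0563] yang 1.67 zax [-0.001  0.    -1.   ] F [-0.3 -0.2 -2.4] open 19.0 grip 52.5 q [ 0.58  0.68 -0.73  1.92  0.64  0.79 -0.48]
```

carry_out(targets=[{"fingers": 5, "slide": [0, 0, 3], "yaw": 0}, {"fingers": 5, "slide": [0, 0, 6], "yaw": 0}, {"fingers": 5, "slide": [0, 0, 8], "yaw": 0}, {"fingers": 5, "slide": [0, 0, 8], "yaw": 0}])

```text
time: 7.0
eef_pos: [0.5523, -0.0354, 0.0534]
orientation: [2.187, 2.254, 0.005]
force: [-2.7, 4.6, 10.3]
opening: 0.0186
grip_force: 46.3
```

Contact; release and rise.

carry_out(targets=[{"fingers": 24, "slide": [0, 0, 0], "yaw": 0}, {"fingers": 32, "slide": [0, 0, 0], "yaw": 0}, {"fingers": 40, "slide": [0, 0, 0], "yaw": 0}, {"fingers": 50, "slide": [0, 0, 0], "yaw": 0}, {"fingers": 50, "slide": [0, 0, -20], "yaw": 0}, {"fingers": 50, "slide": [0, 0, -60], "yaw": 0}, {"fingers": 60, "slide": [0, 0, -110], "yaw": 0}, {"fingers": 60, "slide": [0, 0, -130], "yaw": 0}, {"fingers": 60, "slide": [0, 0, -130], "yaw": 0}])

```text
time: 7.9
eef_pos: [0.5535, -0.0375, 0.1852]
orientation: [2.186, 2.249, 0.006]
force: [0.1, 0.1, 0.5]
opening: 0.06
grip_force: 0.0
```

```bash
python3 -c "
from h import *
from plant import cams
import cv2
st();print(go([.393,-.204,.16],1.7));print(go([.393,-.204,.073],1.7))
i=cams.get_image('scene')['color'][:,:,::-1];cv2.imwrite('pics/s3.png',cv2.resize(i[180:350,230:470],None,fx=3,fy=3,interpolation=2))
"
```

```text
t 7.9 grasp [ 0.5535 -0.0375  0.1822] yang 1.64 zax [ 0.006 -0.001 -1.   ] F [0.1 0.1 0.5] open 60.0 grip 0.0 q [ 0.69  0.51 -0.87  1.85  0.47  0.99 -0.35]
('slide', [-161.8, -165.3, 21.4], 'yaw', np.float64(-0.00104907543024249))
('slide', [-161.6, -165.9, 108.4], 'yaw', np.float64(-0.00104907543024249))
```

View pics/s3.png

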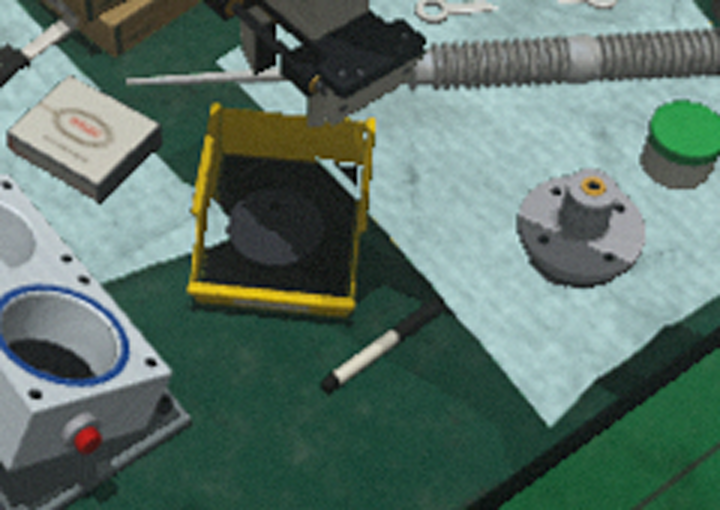

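carry_out(targets=[{"fingers": 66, "slide": [-50, -50, 0], "yaw": 0}, {"fingers": 66, "slide": [-85, -85, 0], "yaw": 0}, {"fingers": 66, "slide": [-120, -120, 0], "yaw": 0}, {"fingers": 66, "slide": [-162, -164, 10], "yaw": 0}, {"fingers": 66, "slide": [-162, -164, 22], "yaw": 0}, {"fingers": 66, "slide": [-162, -164, 22], "yaw": 0}, {"fingers": 66, "slide": [-162, -164, 22], "yaw": 0}, {"fingers": 66, "slide": [-162, -164, 22], "yaw": 0}])

```text
time: 8.75
eef_pos: [0.3924, -0.2033, 0.1594]
orientation: [-2.187, -2.254, -0.002]
force: [0.2, -0.3, 1.0]
opening: 0.066
grip_force: 0.0
```

```bash
python3 -c "
from h import *
st();print(go([.393,-.204,.074],1.7))
"
```

```text
t 8.75 grasp [ 0.3924 -0.2033  0.1564] yang 1.73 zax [ 0.     0.001 -1.   ] F [ 0.2 -0.3  1. ] open 66.0 grip 0.0 q [ 1.21  0.35 -0.91  2.12  0.38  0.83  0.1 ]
('slide', [-0.8, 0.5, 82.4], 'yaw', np.float64(0.0005963490256116075))
```

carry_out(targets=[{"fingers": 66, "slide": [-1, 0.5, 40], "yaw": 0}, {"fingers": 66, "slide": [-1, 0.5, 70], "yaw": 0}, {"fingers": 66, "slide": [-1, 0.5, 82], "yaw": 0}, {"fingers": 66, "slide": [-1, 0.5, 82], "yaw": 0}, {"fingers": 50, "slide": [-1, 0.5, 82], "yaw": 0}, {"fingers": 38, "slide": [-1, 0.5, 82], "yaw": 0}, {"fingers": 20, "slide": [-1, 0.5, 82], "yaw": 0}, {"fingers": 20, "slide": [-1, 0.5, 82], "yaw": 0}, {"fingers": 20, "slide": [-1, 0.5, 82], "yaw": 0}], grip_force=18)

```text
time: 9.65
eef_pos: [0.3931, -0.2057, 0.0784]
orientation: [2.188, 2.252, 0.001]
force: [0.4, 0.0, 3.5]
opening: 0.0374
grip_force: 18.0
```

```bash
python3 -c "
from h import *
st()
"
```

```text
t 9.65 grasp [ 0.3931 -0.2057  0.0754] yang 1.65 zax [ 0.002 -0.001 -1.   ] F [0.4 0.  3.5] open 37.4 grip 18.0 q [ 1.08  0.5  -0.77  2.17  0.56  0.68 -0.06]
```

carry_out(targets=[{"fingers": 20, "slide": [0, 0, -10], "yaw": 0}, {"fingers": 20, "slide": [0, 0, -40], "yaw": 0}, {"fingers": 20, "slide": [0, 0, -80], "yaw": 0}, {"fingers": 20, "slide": [0, 0, -125], "yaw": 0}, {"fingers": 20, "slide": [30, 10, -165], "yaw": 0}, {"fingers": 20, "slide": [70, 30, -195], "yaw": 0}, {"fingers": 20, "slide": [110, 45, -205], "yaw": 0}, {"fingers": 20, "slide": [150, 60, -205], "yaw": 0}, {"fingers": 20, "slide": [170, 70, -205], "yaw": 0}, {"fingers": 20, "slide": [180, 75, -205], "yaw": 0}])

```text
time: 10.65
eef_pos: [0.4617, -0.0199, 0.283]
orientation: [-2.183, -2.258, 0.0]
force: [-0.1, 0.7, -3.6]
opening: 0.0369
grip_force: 18.0
```

```bash
python3 -c "
from h import *
st();print(go([.509,.315,.27],1.7))
"
```

```text
t 10.65 grasp [ 0.4617 -0.0199  0.28  ] yang 1.92 zax [-0.  0. -1.] F [-0.1  0.7 -3.6] open 36.9 grip 18.0 q [ 0.98  0.23 -1.12  1.95  0.23  1.1  -0.19]
('slide', [333.2, 58.6, 10.1], 'yaw', np.float64(0.00390732668035848))
```

carry_out(targets=[{"fingers": 20, "slide": [35, 8, 0], "yaw": 0}, {"fingers": 20, "slide": [80, 18, 0], "yaw": 0}, {"fingers": 20, "slide": [125, 27, 0], "yaw": 0}, {"fingers": 20, "slide": [170, 36, 0], "yaw": 0}, {"fingers": 20, "slide": [215, 44, 0], "yaw": 0}, {"fingers": 20, "slide": [260, 50, 0], "yaw": 0}, {"fingers": 20, "slide": [295, 55, 0], "yaw": 0.003}, {"fingers": 20, "slide": [320, 58, 5], "yaw": 0.003}, {"fingers": 20, "slide": [333, 58, 10], "yaw": 0.003}, {"fingers": 20, "slide": [333, 58, 10], "yaw": 0.003}])

```text
time: 11.65
eef_pos: [0.5081, 0.3135, 0.2718]
orientation: [-2.185, -2.253, 0.003]
force: [-0.2, -0.3, -3.8]
opening: 0.037
grip_force: 18.0
```

```bash
python3 -c "
from h import *
st();print(go([.509,.305,.184],1.7))
"
```

```text
t 11.65 grasp [0.5081 0.3135 0.2688] yang 1.75 zax [-0.003  0.    -1.   ] F [-0.2 -0.3 -3.8] open 37.0 grip 18.0 q [ 0.13  0.54 -1.01  1.65  0.48  1.22 -0.96]
('slide', [-8.6, 1.0, 84.8], 'yaw', np.float64(0.000849747656409873))
```

carry_out(targets=[{"fingers": 20, "slide": [0, 1, 35], "yaw": 0}, {"fingers": 20, "slide": [0, 1, 65], "yaw": 0}, {"fingers": 20, "slide": [0, 1, 85], "yaw": 0}, {"fingers": 20, "slide": [-6, 1, 85], "yaw": 0}, {"fingers": 20, "slide": [-16, 1, 85], "yaw": 0}, {"fingers": 20, "slide": [-21, 1, 85], "yaw": 0}, {"fingers": 20, "slide": [-21, 1, 85], "yaw": 0}])

```text
time: 12.35
eef_pos: [0.5129, 0.2901, 0.1895]
orientation: [2.194, 2.248, 0.004]
force: [0.4, 1.3, -3.7]
opening: 0.0371
grip_force: 18.0
```

```bash
python3 -c "
from h import *
st();print(go([.5087,.2461+.040,.184],1.7))
"
```

```text
t 12.35 grasp [0.5129 0.2901 0.1865] yang 1.4 zax [ 0.002  0.001 -1.   ] F [ 0.4  1.3 -3.7] open 37.1 grip 18.0 q [ 0.13  0.61 -0.95  1.75  0.56  1.07 -0.99]
('slide', [-3.9, -4.3, 2.5], 'yaw', np.float64(-0.005214586833221224))
```

carry_out(targets=[{"fingers": 20, "slide": [-4, -4, 1], "yaw": -0.004}, {"fingers": 20, "slide": [-7.5, -4, 0], "yaw": -0.004}, {"fingers": 20, "slide": [-11, -4, -2], "yaw": -0.004}, {"fingers": 20, "slide": [-15, -4, -4], "yaw": -0.004}, {"fingers": 20, "slide": [-18.5, -4, -6], "yaw": -0.004}, {"fingers": 20, "slide": [-22.5, -4, -7], "yaw": -0.004}, {"fingers": 20, "slide": [-26.5, -4, -8.5], "yaw": -0.004}, {"fingers": 20, "slide": [-30.5, -4, -9.5], "yaw": -0.004}, {"fingers": 20, "slide": [-34.5, -4, -10], "yaw": -0.004}, {"fingers": 20, "slide": [-34.5, -4, -10], "yaw": -0.004}])

```text
time: 13.35
eef_pos: [0.5091, 0.2551, 0.1979]
orientation: [2.189, 2.253, -0.0]
force: [1.5, 3.2, 0.2]
opening: 0.0372
grip_force: 18.0
```

```bash
python3 -c "
from h import *
from plant import cams
import cv2
st()
i=cams.get_image('scene')['color'][:,:,::-1];cv2.imwrite('pics/s4.png',cv2.resize(i[190:370,110:340],None,fx=3.3,fy=3.3,interpolation=2))
"
```

```text
t 13.35 grasp [0.5091 0.2551 0.1949] yang 1.66 zax [ 0. -0. -1.] F [1.5 3.2 0.2] open 37.2 grip 18.0 q [ 0.22  0.57 -0.98  1.79  0.54  1.07 -0.93]
```

View pics/s4.png

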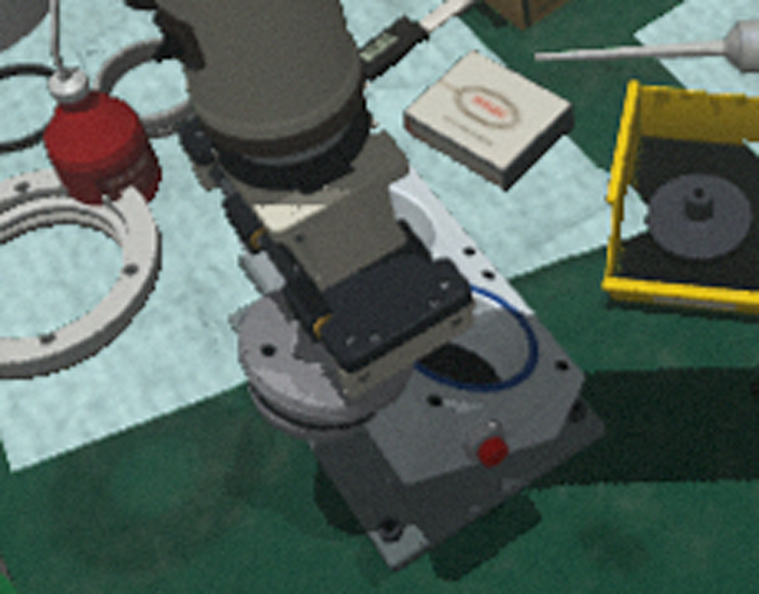

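```bash
cat >> h.py <<'E'
def mf():
    from plant import r
    s=r.observe();return (MR.T@(s["eef_pos"]-[0,0,.003]-BL)*1e3).round(1)
def am(x,y,z): return BL+MR@np.array([x,y,z])/1e3
E
python3 -c "
from h import *
print(mf());m=mf();print(go(am(m[0],m[1],m[2]+32)));print(go(am(0,0,m[2]+32)));print(go(am(0,0,80)))"
```

```text
[97.8 -0.6 53.4]
('slide', [-15.0, 0.0, -28.2], 'yaw', None)
('slide', [-101.4, -0.6, 17.7], 'yaw', None)
('slide', [-98.8, -0.6, 22.5], 'yaw', None)
```

carry_out(targets=[{"fingers": 20, "slide": [-4.5, 0, -9], "yaw": 0}, {"fingers": 20, "slide": [-10, 0, -19], "yaw": 0}, {"fingers": 20, "slide": [-15, 0, -28], "yaw": 0}, {"fingers": 20, "slide": [-31, 0, -20], "yaw": 0}, {"fingers": 20, "slide": [-49, 0, -10], "yaw": 0}, {"fingers": 20, "slide": [-67, 0, 0], "yaw": 0}, {"fingers": 20, "slide": [-84, 0, 8], "yaw": 0}, {"fingers": 20, "slide": [-94, -0.5, 14], "yaw": 0}, {"fingers": 20, "slide": [-101, -0.5, 18], "yaw": 0}, {"fingers": 20, "slide": [-101, -0.5, 18], "yaw": 0}])

```text
time: 14.4
eef_pos: [0.5112, 0.1533, 0.1792]
orientation: [2.19, 2.252, -0.003]
force: [0.5, -0.9, -3.8]
opening: 0.0367
grip_force: 18.0
```

```bash
python3 -c "
from h import *
from plant import cams
import cv2
st();print(mf());[print(a,go(am(0,0,a))) for a in (70,60,48,39)]
i=cams.get_image('scene')['color'][:,:,::-1];cv2.imwrite('pics/s5.png',cv2.resize(i[190:370,130:360],None,fx=3.3,fy=3.3,interpolation=2))
"
```

```text
t 14.4 grasp [0.5112 0.1533 0.1762] yang 1.62 zax [-0.001 -0.001 -1.   ] F [ 0.5 -0.9 -3.8] open 36.7 grip 18.0 q [ 0.42  0.54 -0.98  1.89  0.53  1.   -0.77]
[-0.9  0.2 84.9]
70 ('slide', [7.9, 0.2, 12.7], 'yaw', None)
60 ('slide', [12.6, 0.2, 21.6], 'yaw', None)
48 ('slide', [18.2, 0.2, 32.1], 'yaw', None)
39 ('slide', [22.4, 0.2, 40.1], 'yaw', None)
```

View pics/s5.png

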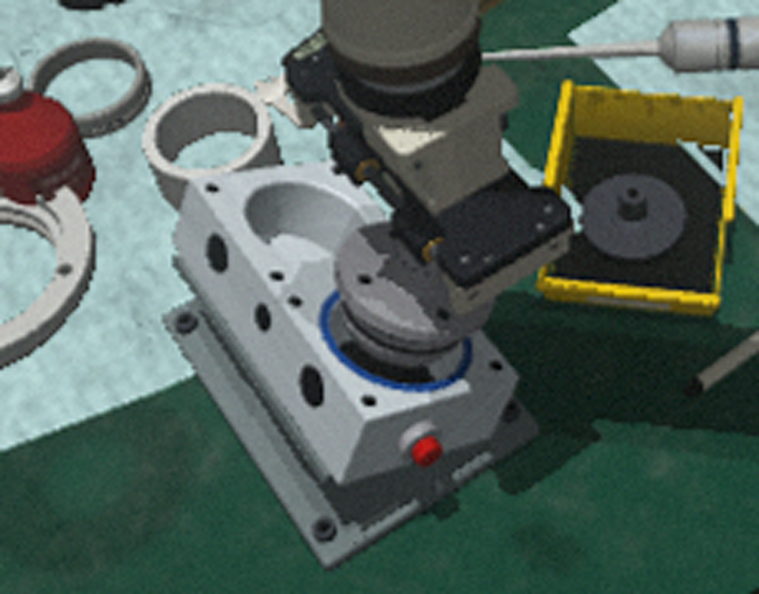

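carry_out(targets=[{"fingers": 20, "slide": [4, 0, 6], "yaw": 0}, {"fingers": 20, "slide": [8, 0, 12.5], "yaw": 0}, {"fingers": 20, "slide": [10, 0, 17], "yaw": 0}, {"fingers": 20, "slide": [12.5, 0, 21.5], "yaw": 0}, {"fingers": 20, "slide": [12.5, 0, 21.5], "yaw": 0}])

```text
time: 14.95
eef_pos: [0.5101, 0.168, 0.1572]
orientation: [-2.186, -2.255, 0.002]
force: [-1.8, -0.6, -5.1]
opening: 0.0368
grip_force: 18.0
```

```bash
python3 -c "
from h import *
st();print(mf());[print(a,go(am(0,0,a))) for a in (55,48,42,39)]
"
```

```text
t 14.95 grasp [0.5101 0.168  0.1542] yang 1.79 zax [-0.002  0.    -1.   ] F [-1.8 -0.6 -5.1] open 36.8 grip 18.0 q [ 0.37  0.57 -0.96  1.9   0.57  0.97 -0.82]
[ 1.7  0.9 58.5]
55 ('slide', [0.2, 0.9, 3.9], 'yaw', None)
48 ('slide', [3.5, 0.9, 10.1], 'yaw', None)
42 ('slide', [6.3, 0.9, 15.4], 'yaw', None)
39 ('slide', [7.7, 0.9, 18.0], 'yaw', None)
```

carry_out(targets=[{"fingers": 20, "slide": [0.5, 0.5, 3], "yaw": 0}, {"fingers": 20, "slide": [2, 0.5, 6.5], "yaw": 0}, {"fingers": 20, "slide": [3.5, 0.5, 10], "yaw": 0}, {"fingers": 20, "slide": [3.5, 0.5, 10], "yaw": 0}])

```text
time: 15.35
eef_pos: [0.511, 0.1714, 0.1477]
orientation: [-2.187, -2.254, -0.0]
force: [-2.7, -0.7, -5.1]
opening: 0.0371
grip_force: 18.0
```

```bash
python3 -c "
from h import *
st();print(mf());[print(a,go(am(0,0,a))) for a in (45,42,39)]
"
```

```text
t 15.35 grasp [0.511  0.1714 0.1447] yang 1.75 zax [-0.001  0.001 -1.   ] F [-2.7 -0.7 -5.1] open 37.1 grip 18.0 q [ 0.35  0.59 -0.94  1.91  0.58  0.95 -0.83]
[ 0.2 -0.2 48.6]
45 ('slide', [1.5, -0.2, 3.2], 'yaw', None)
42 ('slide', [2.9, -0.2, 5.9], 'yaw', None)
39 ('slide', [4.3, -0.2, 8.5], 'yaw', None)
```

carry_out(targets=[{"fingers": 20, "slide": [1, -0.5, 2], "yaw": 0}, {"fingers": 20, "slide": [2, -0.8, 4], "yaw": 0}, {"fingers": 20, "slide": [3, -0.8, 6], "yaw": 0}, {"fingers": 20, "slide": [3.7, -0.8, 7.5], "yaw": 0}, {"fingers": 20, "slide": [3.7, -0.8, 7.5], "yaw": 0}])

```text
time: 15.85
eef_pos: [0.5107, 0.1724, 0.1424]
orientation: [2.187, 2.25, -0.006]
force: [-7.8, -10.0, 16.9]
opening: 0.0371
grip_force: 18.0
```

```bash
python3 -c "
from h import *
st();print(mf());[print(a,go(am(0,0,a))) for a in (39,37)]
"
```

```text
t 15.85 grasp [0.5107 0.1724 0.1394] yang 1.63 zax [ 0.    -0.005 -1.   ] F [ -7.8 -10.   16.9] open 37.1 grip 18.0 q [ 0.34  0.59 -0.93  1.91  0.59  0.95 -0.85]
[-1.4  0.1 43.4]
39 ('slide', [3.3, 0.1, 3.2], 'yaw', None)
37 ('slide', [4.2, 0.1, 5.0], 'yaw', None)
```

carry_out(targets=[{"fingers": 20, "slide": [0, 0.5, 0], "yaw": 0}, {"fingers": 20, "slide": [0.5, 1, 1], "yaw": 0}, {"fingers": 20, "slide": [1, 1, 2], "yaw": 0}, {"fingers": 20, "slide": [1, 1, 2], "yaw": 0}, {"fingers": 20, "slide": [1, 1, 2], "yaw": 0}], grip_force=8)

```text
time: 16.35
eef_pos: [0.5106, 0.175, 0.1395]
orientation: [2.188, 2.254, -0.004]
force: [-8.9, -4.2, 9.2]
opening: 0.0371
grip_force: 8.0
```

```bash
python3 -c "
from h import *
from plant import cams
import cv2
st();print(mf())
i=cams.get_image('scene')['color'][:,:,::-1];cv2.imwrite('pics/s6.png',cv2.resize(i[220:340,180:330],None,fx=5,fy=5,interpolation=2))
"
```

```text
t 16.35 grasp [0.5106 0.175  0.1365] yang 1.7 zax [-0.001 -0.002 -1.   ] F [-8.9 -4.2  9.2] open 37.1 grip 8.0 q [ 0.34  0.6  -0.93  1.91  0.6   0.94 -0.85]
[-0.4  0.1 39.7]
```

carry_out(targets=[{"fingers": 20, "slide": [0, -1, 0], "yaw": 0}, {"fingers": 20, "slide": [0.5, -1.5, 1], "yaw": 0}, {"fingers": 20, "slide": [1, -1.5, 2], "yaw": 0}, {"fingers": 20, "slide": [1, -1.5, 2], "yaw": 0}, {"fingers": 20, "slide": [1, -1.5, 2], "yaw": 0}])

```text
time: 16.9
eef_pos: [0.5106, 0.1762, 0.1381]
orientation: [2.187, 2.252, 0.0]
force: [-6.2, -5.1, 8.5]
opening: 0.0373
grip_force: 8.4
```

```bash
python3 -c "
from h import *
st();print(mf())
"
```

```text
t 16.9 grasp [0.5106 0.1762 0.1351] yang 1.68 zax [ 0.002 -0.001 -1.   ] F [-6.2 -5.1  8.5] open 37.3 grip 8.4 q [ 0.33  0.6  -0.93  1.91  0.6   0.94 -0.86]
[-0.1  0.2 37.8]
```

```bash
python3 - <<'E'
from h import *
from plant import cams
import cv2
a=np.linspace(0,2*np.pi,181)[:-1]
for n in("scene","top"):
    im=cams.get_image(n)["color"].astype(int);cv2.imwrite(f"pics/f_{n}.png",im[:,:,::-1])
    i0=cv2.imread(f"pics/{n}0.png").astype(int)[:,:,::-1]
    c=proj(n,BL).astype(int);w=np.s_[c[1]-40:c[1]+40,c[0]-40:c[0]+40]
    bl=lambda i:((i[w][:,:,2]-i[w][:,:,0])>40)&((i[w][:,:,2]-i[w][:,:,1])>15)
    print(n,"blue before",bl(i0).sum(),"now",bl(im).sum())
    ys,xs=np.nonzero(bl(im));print(list(zip(xs+c[0]-40,ys+c[1]-40))[:12])
    g=cv2.GaussianBlur(cv2.cvtColor(im.astype(np.uint8),cv2.COLOR_RGB2GRAY),(0,0),.8).astype(np.float32)
    G=np.hypot(cv2.Sobel(g,5,1,0),cv2.Sobel(g,5,0,1))
    for ax0 in(0,10):
        for e in(-2,0,2,4,6,8):
            p=np.array([proj(n,am(50*np.cos(t),50*np.sin(t),e+ax0)) for t in a],np.float32)
            v=cv2.remap(G,p[None,:,0],p[None,:,1],1)[0].reshape(12,15).mean(1)
            print(ax0,e,v.round(0).astype(int))
E
```

```text
scene blue before 320 now 12
[(np.int64(242), np.int64(305)), (np.int64(245), np.int64(306)), (np.int64(248), np.int64(307)), (np.int64(249), np.int64(307)), (np.int64(250), np.int64(307)), (np.int64(252), np.int64(308)), (np.int64(253), np.int64(308)), (np.int64(254), np.int64(308)), (np.int64(255), np.int64(308)), (np.int64(256), np.int64(308)), (np.int64(257), np.int64(308)), (np.int64(258), np.int64(308))]
0 -2 [ 63  67 125  62  80  63  15  14  27  58  99 130]
0 0 [145 150 184  84  77  65  14  18  25  57  91 171]
0 2 [218 252 244  94  72  65  13  23  26  56  80 182]
0 4 [221 263 230  88  65  65  10  32  27  57  71 151]
0 6 [151 171 145  70  57  59   8  47  29  60  64  96]
0 8 [61 60 72 51 50 55  6 65 37 73 63 44]
10 -2 [61 60 72 51 50 55  6 65 37 73 63 44]
10 0 [46 49 38 43 43 51  6 80 52 95 69 35]
10 2 [ 67  74  40  43  37  51   6  83  69 126  81  47]
10 4 [ 56  70  45  45  35  48   6  74  79 152  95  45]
10 6 [ 33  50  49  47  35  43   7  63  81 162 111  31]
10 8 [ 33  44  48  51  38  36   7  57  75 155 125  20]
top blue before 256 now 0
[]
0 -2 [30 49 34 17  5 13 27 46 42 22  7 14]
0 0 [30 47 33 16  5 13 28 47 44 23  8 13]
0 2 [29 45 32 16  5 14 29 48 46 23  8 12]
0 4 [28 43 31 15  5 15 30 49 48 24  8 11]
0 6 [27 42 30 15  5 15 31 50 49 25  8 10]
0 8 [26 40 29 15  5 15 32 51 51 25  9  9]
10 -2 [26 40 29 15  5 15 32 51 51 25  9  9]
10 0 [25 38 28 14  5 15 33 52 51 25  9  8]
10 2 [25 37 27 14  6 15 35 53 51 25  9  7]
10 4 [25 35 26 13  6 15 36 55 50 25 10  7]
10 6 [25 33 25 13  6 15 38 56 48 25 10  6]
10 8 [25 31 25 13  6 16 39 58 47 25 10  6][ WARN:0@0.634] global loadsave.cpp:1063 imwrite_ Unsupported depth image for selected encoder is fallbacked to CV_8U.
```

carry_out(targets=[{"fingers": 20, "slide": [0, -1.5, 0], "yaw": 0}, {"fingers": 20, "slide": [0, -3, 0], "yaw": 0}, {"fingers": 20, "slide": [0, -4, 0], "yaw": 0}, {"fingers": 20, "slide": [0, -4, 0], "yaw": 0}, {"fingers": 20, "slide": [0, -4, 0], "yaw": 0}])

```text
time: 17.5
eef_pos: [0.5089, 0.1763, 0.1381]
orientation: [2.187, 2.251, 0.007]
force: [3.9, -4.7, 4.0]
opening: 0.0374
grip_force: 8.5
```

```bash
python3 -c "
from h import *
st();print(mf())
"
```

```text
t 17.5 grasp [0.5089 0.1763 0.1351] yang 1.65 zax [ 0.005  0.001 -1.   ] F [ 3.9 -4.7  4. ] open 37.4 grip 8.5 q [ 0.34  0.59 -0.93  1.92  0.6   0.93 -0.86]
[ 0.   1.8 37.8]
```

carry_out(targets=[{"fingers": 20, "slide": [0, 1, 0], "yaw": 0}, {"fingers": 20, "slide": [0.5, 1.2, 1], "yaw": 0}, {"fingers": 20, "slide": [1, 1.2, 2], "yaw": 0}, {"fingers": 20, "slide": [1.5, 1.2, 3], "yaw": 0}, {"fingers": 20, "slide": [1.5, 1.2, 3], "yaw": 0}])

```text
time: 18.0
eef_pos: [0.5089, 0.177, 0.1364]
orientation: [2.186, 2.25, 0.001]
force: [-5.3, -9.3, 22.5]
opening: 0.0372
grip_force: 14.4
```

```bash
cat > sc.py <<'E'
from h import *
from plant import cams
import cv2
st();print(mf())
def score(n="scene"):
    im=cams.get_image(n)["color"]
    i=im.astype(int);B=((i[:,:,2]-i[:,:,0])>40)&((i[:,:,2]-i[:,:,1])>15);c=proj(n,BL).astype(int)
    print("blue",B[c[1]-40:c[1]+40,c[0]-40:c[0]+40].sum())
    g=cv2.GaussianBlur(cv2.cvtColor(im,cv2.COLOR_RGB2GRAY),(0,0),.8).astype(np.float32)
    G=np.hypot(cv2.Sobel(g,5,1,0),cv2.Sobel(g,5,0,1));a=np.linspace(0,2*np.pi,181)[:-1];E=np.arange(-3,9,.5)
    for ax0 in(0,10):
        V=np.array([cv2.remap(G,p[None,:,0],p[None,:,1],1)[0].reshape(12,15).mean(1) for p in (np.array([proj(n,am(50*np.cos(t),50*np.sin(t),e+ax0)) for t in a],np.float32) for e in E)])
        print(ax0,"peak e per 30deg sector",[f"{E[k]}({V[k,j]:.0f})" for j,k in enumerate(V.argmax(0))])
score()
E
python3 sc.py
```

```text
t 18.0 grasp [0.5089 0.177  0.1334] yang 1.64 zax [ 0.004 -0.003 -1.   ] F [-5.3 -9.3 22.5] open 37.2 grip 14.4 q [ 0.33  0.6  -0.93  1.92  0.6   0.93 -0.87]
[-0.1  1.8 35.9]
blue 0
0 peak e per 30deg sector ['3.0(223)', '3.5(264)', '2.0(235)', '2.5(70)', '-3.0(49)', '0.5(74)', '-3.0(12)', '8.0(92)', '8.5(59)', '8.5(100)', '-3.0(128)', '2.0(181)']
10 peak e per 30deg sector ['-3.0(85)', '-3.0(124)', '-3.0(91)', '-3.0(43)', '8.5(56)', '-3.0(51)', '7.0(7)', '-2.0(92)', '3.5(88)', '4.0(157)', '8.5(160)', '-3.0(82)']
```

carry_out(targets=[{"fingers": 20, "slide": [-0.5, 0, -1.5], "yaw": 0}, {"fingers": 20, "slide": [-1, 0, -2], "yaw": 0}, {"fingers": 42, "slide": [-1, 0, -2], "yaw": 0}, {"fingers": 55, "slide": [-1, 0, -2], "yaw": 0}, {"fingers": 65, "slide": [-1, 0, -2], "yaw": 0}, {"fingers": 65, "slide": [-6, 0, -11], "yaw": 0}, {"fingers": 65, "slide": [-16, 0, -30], "yaw": 0}, {"fingers": 65, "slide": [-36, 0, -70], "yaw": 0}, {"fingers": 65, "slide": [-60, 0, -115], "yaw": 0}, {"fingers": 65, "slide": [-60, 0, -115], "yaw": 0}])

```text
time: 19.05
eef_pos: [0.5122, 0.116, 0.2535]
orientation: [2.189, 2.246, 0.009]
force: [0.5, -0.2, -0.4]
opening: 0.065
grip_force: 0.0
```

```bash
python3 sc.py; python3 - <<'E'
from h import *
from plant import cams
import cv2
# neck-top yellow hub, both cameras, vs prediction for seated (axial 56)
for n in("scene","top"):
    im=cams.get_image(n)["color"];p=proj(n,am(0,0,56));c=p.astype(int);h=cv2.cvtColor(im,cv2.COLOR_RGB2HSV)
    m=(h[:,:,0]>12)&(h[:,:,0]<35)&(h[:,:,1]>90)&(h[:,:,2]>60);w=m[c[1]-20:c[1]+20,c[0]-20:c[0]+20]
    ys,xs=np.nonzero(w);print(n,"pred",p.round(1),"hub",len(xs),xs.mean()+c[0]-20 if len(xs) else 0,ys.mean()+c[1]-20 if len(xs) else 0,"px/10mm axial",(proj(n,am(0,0,66))-p).round(2))
E
```

```text
t 19.05 grasp [0.5122 0.116  0.2505] yang 1.47 zax [ 0.008  0.    -1.   ] F [ 0.5 -0.2 -0.4] open 65.0 grip 0.0 q [ 0.58  0.43 -1.07  1.85  0.42  1.11 -0.62]
[  1.    0.3 168. ]
blue 1
0 peak e per 30deg sector ['3.0(224)', '3.5(256)', '4.0(316)', '2.5(367)', '-3.0(193)', '7.0(91)', '6.5(116)', '6.0(115)', '5.0(99)', '8.5(66)', '-3.0(150)', '2.0(227)']
10 peak e per 30deg sector ['2.5(90)', '2.5(121)', '3.0(206)', '-3.0(212)', '8.5(160)', '5.5(233)', '4.0(160)', '-3.0(111)', '3.5(120)', '4.0(119)', '5.0(124)', '-3.0(108)']
scene pred [257.6 271.9] hub 36 257.75 270.4166666666667 px/10mm axial [ 1.51 -3.73]
top pred [231.7 253.1] hub 0 0 0 px/10mm axial [ 1.41 -0.42]
```

```bash
python3 - <<'E'
from h import *
import cv2
from plant import cams
n="scene";E=np.arange(-4,9,.5)
g=cv2.GaussianBlur(cv2.cvtColor(cams.get_image(n)["color"],cv2.COLOR_RGB2GRAY),(0,0),.8).astype(np.float32)
g0=cv2.GaussianBlur(cv2.cvtColor(cv2.imread("pics/scene0.png"),cv2.COLOR_BGR2GRAY),(0,0),.8).astype(np.float32)
def sc(g,f):
    G=np.hypot(cv2.Sobel(g,5,1,0),cv2.Sobel(g,5,0,1));V=[]
    for e in E:
        p=np.array([proj(n,am(*q,e)) for q in f],np.float32);V.append(cv2.remap(G,p[None,:,0],p[None,:,1],1).mean())
    return E[np.argmax(V)],max(V).round()
L=np.linspace
print("blue-end edge",sc(g0,[(x,57,) for x in L(-50,50,60)]),"low edge(+x)",sc(g0,[(59,y) for y in L(-160,50,90)]),"-x edge",sc(g0,[(-59,y) for y in L(-160,50,90)]),"plain end",sc(g0,[(x,-169) for x in L(-50,50,60)]))
t=L(0,2*np.pi,120)
print("plain bore",sc(g0,[(42*np.cos(a),-112+42*np.sin(a)) for a in t]),"blue bore",sc(g0,[(42*np.cos(a),42*np.sin(a)) for a in t]))
# 3-D joint fit: dx,dy,dz shift (manifold axes) for plain bore + both edges, original image
G=np.hypot(cv2.Sobel(g0,5,1,0),cv2.Sobel(g0,5,0,1))
pts=np.array([(42*np.cos(a),-112+42*np.sin(a),0) for a in t]+[(42*np.cos(a),42*np.sin(a),0) for a in t]+[(x,57,0) for x in L(-55,55,60)]+[(x,-169,0) for x in L(-55,55,60)]+[(s,y,0) for s in(59,-59) for y in L(-165,53,80)])
def S(d):
    p=np.array([proj(n,am(*(q+d))) for q in pts],np.float32);return -cv2.remap(G,p[None,:,0],p[None,:,1],1).mean()
from itertools import product
print(sorted((S(np.array(d)),d) for d in product((-3,-1.5,0,1.5,3),(-3,-1.5,0,1.5,3),(-3,0,1.5,3,4.5,6)))[:5])
E
```

```text
blue-end edge (np.float64(3.0), np.float32(284.0)) low edge(+x) (np.float64(3.0), np.float32(107.0)) -x edge (np.float64(3.0), np.float32(176.0)) plain end (np.float64(4.0), np.float32(133.0))
plain bore (np.float64(3.0), np.float32(245.0)) blue bore (np.float64(-3.5), np.float32(149.0))
[(np.float32(-173.66658), (1.5, 1.5, 4.5)), (np.float32(-173.40128), (0, 0, 3)), (np.float32(-172.77483), (3, 3, 6)), (np.float32(-172.1838), (1.5, 3, 6)), (np.float32(-172.13333), (-1.5, -1.5, 1.5))]
```

```bash
python3 -c "
from plant import r
print(r.job_done())"
```

```text
the job is handed in; nothing more can be done
None
```

The job is handed in, with no verdict shown: the worn insert was in the plain cavity and now lies in the yellow bin, and the new cartridge is in the blue cavity and released. Images and contact forces put its flange flat on the face, to about 1 mm.

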